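# Find the hidden transit catch and open the consumables drawer

## Task

The drawer of the grey consumables box is held shut by a transit catch that is hidden in the black rail along the box's front edge. Run a fingertip along the rail until you find the notch, press the catch down inside it so that the drawer springs ajar, then put a fingertip behind the drawer front and gently draw the drawer out all the way. Use the fingertips only: do not pinch the drawer front, lift nothing in the drawer, leave the things on and beside the box where they are, and finish clear of everything.

Things in the scene. Friction and masses are not known exactly. Their poses are not given: they have to be found in the camera images.
- box: Grey steel consumables box, fixed to the bench, 236 mm deep, 310 wide, 112 high. Origin on the bench top under the middle of its front edge; x runs level from the front (robot side) into the box, y left along the front, z up. A black rail, an open channel, runs along the top of the front edge (see rail_mid); its front lip is at x = -12 to -4 mm, top z = 108; the box top behind it is at z = 112.
- rail_mid (a point): Middle of the rail's channel floor, on the surface (box x 18, y 0, z 100 mm), box axes. The channel is 44 mm wide (x) and 270 long (y). Its floor is five black inserts, 54 mm each, centred at y = -108, -54, 0, 54, 108 mm. Four are flat; one, unknown which, is a notch 50 mm long (y), open over the full width, with the catch inside.
- catch (a joint): Catch in the notch: black thumb pad on a rocker, 46 mm long (y), 33 wide (x), sloping up to the front, hinged at the back; rad, 0 up (locked), 0.27 down. The pad's high front edge is 6 mm below the channel floor and sinks 9 mm in 0.25 rad; the drawer is freed at 0.13 rad (a fingertip at mid-channel some 11 mm below the floor). Takes 3 to 12 N. Springs up when let go.
- drawer (a joint): How far the drawer is out, m: 0 shut, stop at 0.14. Once the catch is pressed a spring pushes it out (box -x) to about 0.06; from there it slides with 1 to 3 N of drag at up to 0.1 m/s and stays where it is left.
- drawer_front: Blue drawer front, 310 mm wide, 12 thick, with a label frame; axes and, when shut, origin as the box's; moves out with the drawer. Rear face at x = 0, top edge z = 76 mm, drawer floor z = 15. Behind it the drawer is empty for 55 mm, then a divider to z = 33, and a cross bar at x = 77 to 83, z = 58 to 71 mm. Ajar, the gap from its rear face to the box lip is the opening less 12 mm.
- front_edge (a point): Middle of the top edge of the drawer front, on its rear face.
- electrodes: Flat red electrode box, 32 x 165 x 17 mm, loose in the drawer; origin under its middle. To stay in the drawer.
- nut: Big steel nut, 36 x 41 x 19 mm, loose in the drawer; origin under its middle. To stay in the drawer.
- spanner: Combination spanner, 187 mm long, 8 mm thick, loose on the rubber mat on the box top; origin under its middle. To be left alone.
- tape: Yellow tape measure, 34 x 84 x 64 mm, loose on the bench left of the box; origin under its middle. To be left alone.
- bolt: Steel bolt, 27 x 71 x 24 mm, lying loose on the bench left of the drawer; origin under its middle. To be left alone.
- flange: Steel flange, 90 mm across, 16 mm high, loose on the bench right of the box; origin under its middle. To be left alone.
- tee_a: Pipe tee, 50 x 60 x 32 mm, loose on the bench right of the drawer; origin under its middle. To be left alone.
- tee_b: Pipe tee, 52 x 60 x 36 mm, loose on the bench right of the box; origin under its middle. To be left alone.

How it is judged:
By the outcome, as a careful person would: the job done as asked, in the order asked, and still so for the second after the job is handed in, with the robot touching nothing.
It also fails if it takes over 67 s, if anything falls off the work surface, if the arm or the gripper's body presses on something with over 40 N, if the wrist force passes 120 N, or if a joint passes its speed limit or range.

## Robot

A 7-joint arm with a two-finger parallel gripper is mounted at the origin on a cart in front of the work surface, level with it; the furniture and walls round the work are solid. World frame = base frame: x ahead of the robot, y to its left, z up, the work surface at z = 0. Lengths are in m, angles in degrees, forces in N, time in s.
With the tool pointing down it reaches from about 0.4 to 0.85 m from the base axis. Payload 10.4 kg.
Tool frame: the origin (TCP) lies midway between the tips of the shut fingers; the grasp point (between the pads) lies 19 mm behind it; z points along the fingers, y is the line along which they close (so a half turn about z gives the same grasp; the last joint's range is limited). The gripper opens to 85 mm and grips with 20 to 120 N. Pads are 22 mm wide; open, the fingers measure 114 mm over their backs; the gripper's body (76 mm by 85 mm) begins 54 mm behind the grasp point. The pads swing forward as they close: fully open they stand 13 mm farther back than shut.
Start: joints at [67.747, 19.034, -3.707, 83.658, 1.238, 77.344, -5.071], TCP at [0.224, -0.584, 0.231] pointing down, gripper open.
Joint ranges: [-148.97, 148.97], [-28.65, 121.19], [-84.17, 76.75], [9.2, 138.47], [-72.65, 252.65], [3.7, 117.97], [-149.18, 149.18]. Speed limits (degrees/s): [127.2, 127.2, 159.86, 159.86, 180, 180, 180].

## Interface

Orientations are given as a 3x3 rotation matrix whose columns are the frame's x, y, z axes.
In Python, from rig import sense, optics, job gives the robot as it stands.
- The arm moves only by the shell command python3 -m jog 'ROWS' [FORCE]. ROWS is JSON, a list of rows, each an object of numbers: "rx", "ry", "rz": the turn, a rotation vector about the tool's x, y, z each as a share of 120 degrees, from -1 to 1; "dx", "dy", "dz": the shift along the tool's x, y, z each as a share of 500 mm, from -1 to 1; "jaw": the opening, from -1 (shut) to 1 (fully open). In form: [{"rx": .., "ry": .., "rz": .., "dx": .., "dy": .., "dz": .., "jaw": ..}, ...]. A call has 1 to 8 rows; each row is the pose to reach, as a shift and turn from the pose commanded when the call began, along the tool's axes at that moment; what a row does not reach only later rows make up. A row lasts 1/10 s, in which the tool goes at most 50 mm and 8.59 degrees, less where a joint would pass 70% of its speed; a pose out of reach is approached as far as the arm can. A call with a number of a shift or a turn outside -1 to 1 is refused whole. A call with a gripper value outside its range is refused whole. The fingers move at their own pace and stop on an object; FORCE is the grip in N (left out, the last holds). Time passes only in rows, so rows that repeat a pose let the fingers close. It gives the time, the measured TCP pose, the force, the opening and the grip force at its end, in the units of the state.
- sense(): the state, without advancing time (a new reading comes with each control period).
- optics.get_image(name): name is "side" or "top"; returns the picture (420x560x3 uint8, red, green, blue); there is no depth.
- optics.camera_params(name): a dict with "fx", "fy", "cx", "cy" (pixels), "world_to_cam" (4x4, takes a point from world to camera coordinates). Camera axes: x right, y up, looking along -z (the intrinsics and any distortion apply to the point x, -y, -z); pixel columns grow to the right and rows downward; lengths in m; the calibration is good to about 2 mm. A picture is of the moment at which its call begins. camera_params takes no time and is no camera call.
- job.close_job(): hands the job in; it is judged then, once.
The state is a dict: "time": time; "joints": joint angles; "dq": joint speeds; "joint_torque": joint torques, N m; "tool_pos": TCP position; "tool_rot": TCP orientation; "wrist_force": force on the tool from outside, world axes, zero at the start; "wrist_torque": the same for the moment, N m; "grip_width": opening from 0.0 (shut) to 1.0 (fully open); "gripper_force": force on a finger pad.
Only numpy, scipy, OpenCV 4.12 (cv2) and the standard library are available. Lean on these libraries where they do the work, as an engineer would, in place of code of your own. Each camera call takes 0.05 s, during which the arm holds its last target. There are 200 camera calls.

## Working session

There is one attempt and no reset: what is moved stays moved. The work goes in short steps, Python scripts to look and compute and a shell command to move; the robot and the scene stay as the last step left them, time stands still between calls to the robot, and variables do not carry over. Pictures are saved under pics/ and viewed, at most 10 in all, crops included, and the job is handed in when it is done.

```bash
mkdir -p pics; ls; python3 - <<'E'
from rig import sense, optics
import cv2, json
for n in("side","top"):
    cv2.imwrite(f"pics/{n}0.png",optics.get_image(n)[:,:,::-1]); p=optics.camera_params(n); print(n,p)
s=sense(); print(s)
E
```

```text
pics
side {'fx': 494.4280465373525, 'fy': 494.4280465373525, 'cx': 279.4367647849493, 'cy': 214.4539489832421, 'world_to_cam': array([[-0.91827746, -0.39569134,  0.01395984,  0.5702971 ],
       [ 0.24670801, -0.54424484,  0.80183085, -0.25548247],
       [-0.30967995,  0.7397472 ,  0.59738799, -1.28267387],
       [ 0.        ,  0.        ,  0.        ,  1.        ]])}
top {'fx': 412.364074573895, 'fy': 412.364074573895, 'cx': 280.0090435172391, 'cy': 199.9786981800995, 'world_to_cam': array([[-0.02597507, -0.99942343,  0.02186538,  0.00392413],
       [ 0.98887789, -0.02248448,  0.14702027, -0.63329485],
       [-0.14644387,  0.02544105,  0.98889178, -1.04671891],
       [ 0.        ,  0.        ,  0.        ,  1.        ]])}
{'time': 0.1, 'joints': array([67.74581992, 19.06929614, -3.70507415, 83.70156174,  1.23810988,
       77.34409997, -5.0686765 ]), 'dq': array([-0.07079875, -0.06447874,  0.00525965, -0.12889267, -0.04314529,
        0.03319204, -0.0349516 ]), 'joint_torque': array([ 1.26750594e-03, -6.26746202e+01,  4.94113122e-02, -3.92425168e+01,
        1.63136719e-02,  7.04589504e-03, -1.64873632e-04]), 'tool_pos': array([ 0.223417  , -0.58333555,  0.23058207]), 'tool_rot': array([[ 9.33826194e-01,  3.57726635e-01, -5.42627218e-04],
       [ 3.57727038e-01, -9.33825435e-01,  1.19342028e-03],
       [-7.98008759e-05, -1.30855955e-03, -9.99999141e-01]]), 'wrist_force': array([-0.30155999,  0.25382389, -0.39576242]), 'wrist_torque': array([ 0.035278  , -0.03425793, -0.01773013]), 'gripper_force': 0.0, 'grip_width': 1.0009762425931177}
```

View pics/top0.png

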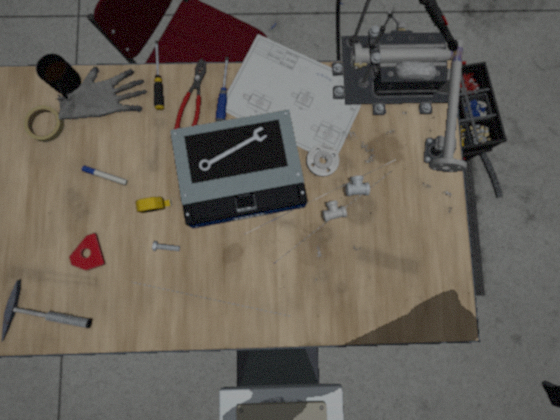

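View pics/side0.png

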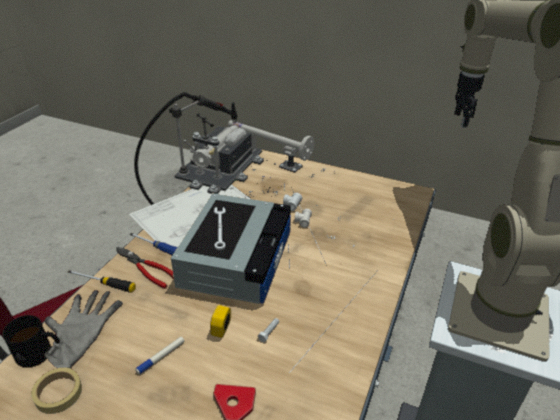

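The top view shows the box with its corners near (174,130), (289,110), (307,207) and (188,225), and a dark feature in the rail near (246,202). I'll zoom in on both views.

```bash
python3 - <<'E'
import cv2,numpy as np
t=cv2.imread("pics/top0.png")[100:235,165:320]; s=cv2.imread("pics/side0.png")[190:305,165:300]
g=lambda i:np.uint8(255*(i/255.)**.5)
cv2.imwrite("pics/tz.png",cv2.resize(g(t),None,fx=4.4,fy=4.4,interpolation=cv2.INTER_CUBIC))
cv2.imwrite("pics/sz.png",cv2.resize(g(s),None,fx=5,fy=5,interpolation=cv2.INTER_CUBIC))
E
```

```text
(no output)
```

View pics/tz.png

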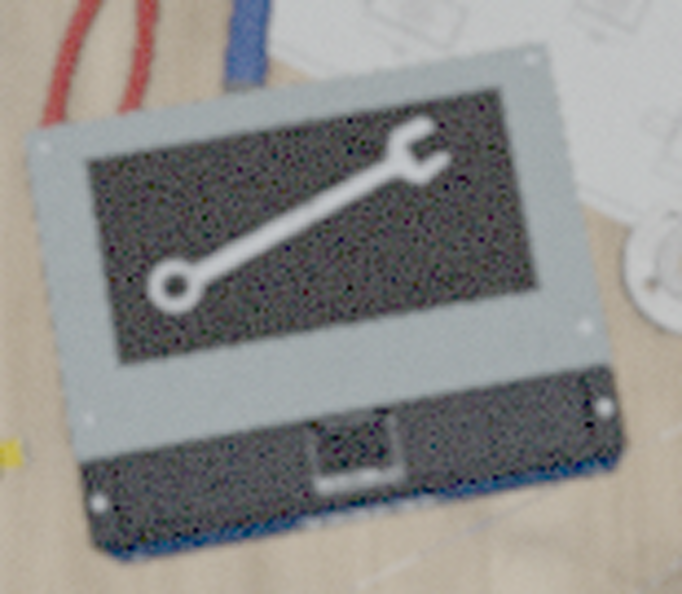

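View pics/sz.png

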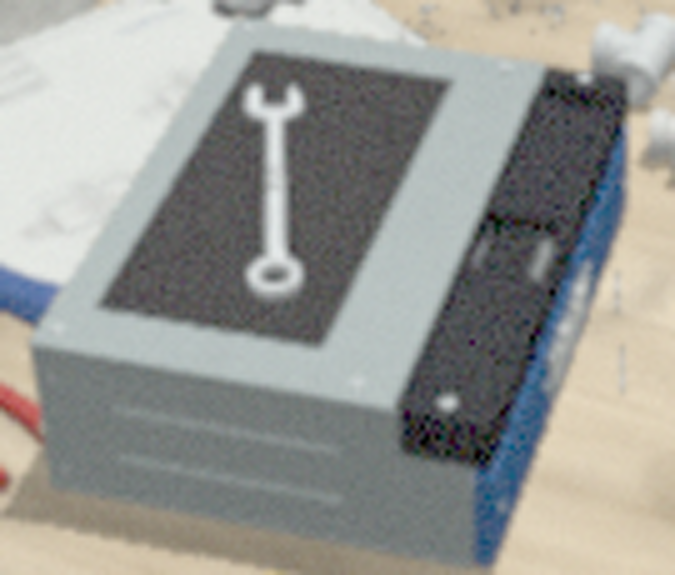

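The crops show the grey top plate's corners at about (28,132), (548,42), (610,365) and (75,460) in the top crop. There is an outlined frame in the middle of the rail at (357,450), which is either the notch or a mark. Next I'll fit the box pose.

```bash
cat > h.py <<'E'
import numpy as np
from rig import sense, optics
def ray(n,uv,z):
    p=optics.camera_params(n); M=p["world_to_cam"]; R,t=M[:3,:3],M[:3,3]
    d=R.T@np.array([(uv[0]-p["cx"])/p["fx"],-(uv[1]-p["cy"])/p["fy"],-1]); c=-R.T@t
    return c+d*(z-c[2])/d[2]
E
python3 - <<'E'
from h import *
T=[(165+u/4.4,100+v/4.4) for u,v in[(28,132),(548,42),(610,365),(75,460)]]
S=[(165+u/5,190+v/5) for u,v in[(35,345),(243,25),(545,62),(402,408)]]
B=np.array([[.236,.155],[.236,-.155],[.04,-.155],[.04,.155]])
for n,P in(("top",T),("side",S)):
    W=np.array([ray(n,p,.112) for p in P])[:,:2]
    print(n,W.round(4).tolist(), "edges",[round(np.linalg.norm(W[i]-W[(i+1)%4]),4) for i in range(4)])
    b=B-B.mean(0); w=W-W.mean(0)
    a=np.arctan2((b[:,0]*w[:,1]-b[:,1]*w[:,0]).sum(),(b*w).sum())
    R=np.array([[np.cos(a),-np.sin(a)],[np.sin(a),np.cos(a)]]); o=W.mean(0)-R@B.mean(0)
    print(np.degrees(a),o, (W-(B@R.T+o)).round(4).tolist())
    print("notch",[((ray(n,p,.1)[:2]-o)@R).round(4).tolist() for p in ([(165+u/4.4,100+v/4.4) for u,v in[(310,420),(400,410),(318,490),(405,475)]] if n=="top" else [(165+u/5,190+v/5) for u,v in [(495,220),(555,235),(475,265),(535,280)]])])
    print([(R@np.array([.018,y])+o).round(4).tolist() for y in(-.108,-.054,0,.054,.108)])
E
```

```text
top [[0.8095, 0.2616], [0.8585, -0.0405], [0.6654, -0.0703], [0.6176, 0.2329]] edges [np.float64(0.306), np.float64(0.1954), np.float64(0.3069), np.float64(0.194)]
8.950787771671953 [0.60145086 0.07444925] [[-0.0009, -0.0027], [-0.0002, 0.0014], [0.0003, 0.0022], [0.0008, -0.0009]]
notch [[0.0417, 0.0211], [0.0383, -0.0305], [0.0011, 0.0233], [0.0008, -0.0268]]
[[0.636, -0.0294], [0.6276, 0.0239], [0.6192, 0.0772], [0.6108, 0.1306], [0.6024, 0.1839]]
side [[0.8057, 0.2703], [0.8517, -0.0267], [0.6693, -0.067], [0.6137, 0.2353]] edges [np.float64(0.3006), np.float64(0.1868), np.float64(0.3074), np.float64(0.1952)]
10.111184408613475 [0.59922683 0.07874371] [[0.0014, -0.0025], [-0.0071, 0.0057], [0.0034, -0.0002], [0.0023, -0.003]]
notch [[0.0382, -0.0181], [0.0029, -0.0135], [0.0389, 0.0221], [0.0044, 0.0263]]
[[0.6359, -0.0244], [0.6264, 0.0287], [0.6169, 0.0819], [0.6075, 0.1351], [0.598, 0.1882]]
```

```bash
python3 -m jog '[{"dx":0.6,"dy":-0.38,"rz":0.1,"jaw":-1},{"dx":0.6,"dy":-0.38,"rz":0.1,"jaw":-1},{"dx":0.6,"dy":-0.38,"rz":0.1,"jaw":-1},{"dx":0.6,"dy":-0.38,"rz":0.1,"jaw":-1},{"dx":0.6,"dy":-0.38,"rz":0.1,"jaw":-1},{"dx":0.6,"dy":-0.38,"rz":0.1,"jaw":-1},{"dx":0.6,"dy":-0.38,"rz":0.1,"jaw":-1},{"dx":0.6,"dy":-0.38,"rz":0.1,"jaw":-1}]'; cat >> h.py <<'E'
a0=np.radians(9.1); O=np.array([.601,.076])
RB=np.array([[np.cos(a0),-np.sin(a0),0],[np.sin(a0),np.cos(a0),0],[0,0,1]])
def to(bx,by,z):
    "shift (jog shares) to a box-frame TCP target, and rotation needed to align tool x with box x"
    s=sense(); p,R=s["tool_pos"],s["tool_rot"]
    q=RB@np.array([bx,by,0])+[*O,z]
    import cv2
    G=RB@np.diag([1,-1,-1.])
    print("tool in box",(RB.T@(p-[*O,0])).round(4),"shift",(R.T@(q-p)/.5).round(4),"turn",(np.degrees(cv2.Rodrigues(R.T@G)[0].ravel())/120).round(4),"F box",(RB.T@s["wrist_force"]).round(2),"t",round(s["time"],2),"grip",s["grip_width"])
E
python3 -c "
from h import *
to(.018,-.095,.14)"
```

```text
tool in box [-0.4771 -0.5913  0.2306] shift [ 1.1731 -0.7677  0.1821] turn [-0.0006  0.0001  0.0988] F box [-0.26  0.3  -0.4 ] t 0.1 grip 1.0009762425931177validation failed for argument at $[0]...
```

```bash
python3 -m jog '[{"rx":0,"ry":0,"rz":0.1,"dx":0.6,"dy":-0.38,"dz":0,"jaw":-1},{"rx":0,"ry":0,"rz":0.1,"dx":0.6,"dy":-0.38,"dz":0,"jaw":-1},{"rx":0,"ry":0,"rz":0.1,"dx":0.6,"dy":-0.38,"dz":0,"jaw":-1},{"rx":0,"ry":0,"rz":0.1,"dx":0.6,"dy":-0.38,"dz":0,"jaw":-1},{"rx":0,"ry":0,"rz":0.1,"dx":0.6,"dy":-0.38,"dz":0,"jaw":-1},{"rx":0,"ry":0,"rz":0.1,"dx":0.6,"dy":-0.38,"dz":0,"jaw":-1},{"rx":0,"ry":0,"rz":0.1,"dx":0.6,"dy":-0.38,"dz":0,"jaw":-1},{"rx":0,"ry":0,"rz":0.1,"dx":0.6,"dy":-0.38,"dz":0,"jaw":-1}]' 30;
python3 -c "
from h import *
to(.018,-.095,.14)"
```

```text
time: 0.9
tool_pos: [0.4396, -0.2925, 0.2313]
tool_rot: [[0.986, 0.165, 0.001], [0.165, -0.986, 0.002], [0.002, -0.002, -1.0]]
wrist_force: [-0.1, 0.2, 0.4]
grip_width: 0.001
gripper_force: 0.0
tool in box [-0.2176 -0.3383  0.2313] shift [ 0.4743 -0.4831  0.1843] turn [-0.0008 -0.0008  0.0033] F box [-0.07  0.23  0.39] t 0.9 grip 0.0007950158697512141
```

```bash
python3 -m jog '[{"rx":0,"ry":0,"rz":0.003,"dx":0.474,"dy":-0.483,"dz":0,"jaw":-1},{"rx":0,"ry":0,"rz":0.003,"dx":0.474,"dy":-0.483,"dz":0,"jaw":-1},{"rx":0,"ry":0,"rz":0.003,"dx":0.474,"dy":-0.483,"dz":0,"jaw":-1},{"rx":0,"ry":0,"rz":0.003,"dx":0.474,"dy":-0.483,"dz":0,"jaw":-1},{"rx":0,"ry":0,"rz":0.003,"dx":0.474,"dy":-0.483,"dz":0,"jaw":-1},{"rx":0,"ry":0,"rz":0.003,"dx":0.474,"dy":-0.483,"dz":0,"jaw":-1},{"rx":0,"ry":0,"rz":0.003,"dx":0.474,"dy":-0.483,"dz":0.16,"jaw":-1},{"rx":0,"ry":0,"rz":0.003,"dx":0.474,"dy":-0.483,"dz":0.16,"jaw":-1}]';
python3 - <<'E'
from h import *
import cv2
to(.018,-.095,.14)
a=optics.get_image("top")[60:270,140:340]; b=optics.get_image("side")[120:330,140:340]
cv2.imwrite("pics/a1.png",cv2.resize(np.hstack([a,b])[:,:,::-1],(800,420),interpolation=cv2.INTER_CUBIC))
E
```

```text
time: 1.7
tool_pos: [0.6329, -0.0213, 0.1495]
tool_rot: [[0.988, 0.152, 0.0], [0.152, -0.988, 0.001], [0.0, -0.001, -1.0]]
wrist_force: [-0.1, -1.4, 0.4]
grip_width: 0.003
gripper_force: 0.0
tool in box [ 0.0161 -0.1012  0.1495] shift [ 0.0037 -0.0123  0.019 ] turn [-0.0003 -0.0001 -0.003 ] F box [-0.35 -1.37  0.4 ] t 1.7 grip 0.002573095159562041
```

View pics/a1.png

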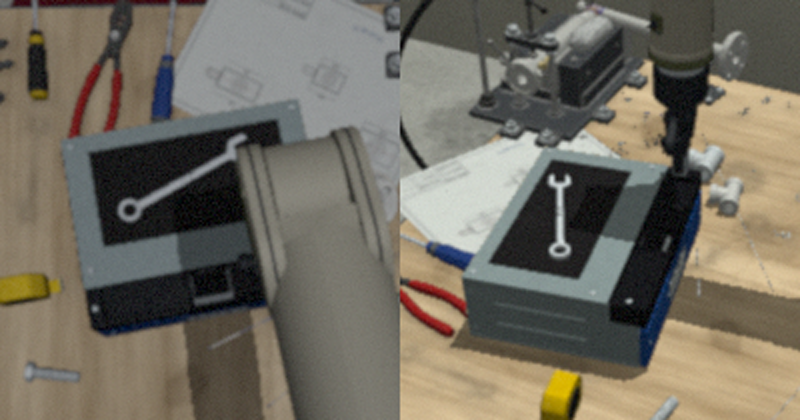

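The picture shows the fingertip above the rail's right end, at about (685,170) in the side half. I'll lower it to just above the channel floor.

```bash
python3 -m jog '[{"rx":0,"ry":0,"rz":-0.003,"dx":0.004,"dy":-0.003,"dz":0.04,"jaw":-1},{"rx":0,"ry":0,"rz":-0.003,"dx":0.004,"dy":-0.003,"dz":0.07,"jaw":-1},{"rx":0,"ry":0,"rz":-0.003,"dx":0.004,"dy":-0.003,"dz":0.09,"jaw":-1},{"rx":0,"ry":0,"rz":-0.003,"dx":0.004,"dy":-0.003,"dz":0.09,"jaw":-1},{"rx":0,"ry":0,"rz":-0.003,"dx":0.004,"dy":-0.003,"dz":0.09,"jaw":-1}]';
python3 -c "
from h import *
to(.018,-.095,.1)"
python3 -m jog '[{"rx":0,"ry":0,"rz":0,"dx":0,"dy":0,"dz":0.003,"jaw":-1},{"rx":0,"ry":0,"rz":0,"dx":0,"dy":0,"dz":0.006,"jaw":-1},{"rx":0,"ry":0,"rz":0,"dx":0,"dy":0,"dz":0.006,"jaw":-1}]'
```

```text
time: 2.3
tool_pos: [0.6342, -0.0222, 0.1071]
tool_rot: [[0.988, 0.155, 0.001], [0.155, -0.988, -0.0], [0.001, 0.0, -1.0]]
wrist_force: [-0.1, 0.5, -0.2]
grip_width: -0.002
gripper_force: 0.0
tool in box [ 0.0173 -0.1022  0.1071] shift [ 0.0014 -0.0145  0.0142] turn [ 0.0002 -0.0003 -0.0015] F box [-0.06  0.53 -0.2 ] t 2.3 grip -0.0017300699795015364
time: 2.6
tool_pos: [0.6341, -0.0217, 0.1035]
tool_rot: [[0.988, 0.156, 0.0], [0.156, -0.988, -0.0], [0.0, 0.0, -1.0]]
wrist_force: [0.2, -0.1, 0.6]
grip_width: -0.002
gripper_force: 0.0
```

```bash
python3 -m jog '[{"rx":0,"ry":0,"rz":0,"dx":0,"dy":0,"dz":0.003,"jaw":-1},{"rx":0,"ry":0,"rz":0,"dx":0,"dy":0,"dz":0.005,"jaw":-1},{"rx":0,"ry":0,"rz":0,"dx":0,"dy":0,"dz":0.005,"jaw":-1}]'|sed -n '2p;4p'
python3 -m jog '[{"rx":0,"ry":0,"rz":0,"dx":0,"dy":0,"dz":0.002,"jaw":-1},{"rx":0,"ry":0,"rz":0,"dx":0,"dy":0,"dz":0.002,"jaw":-1}]'|sed -n '2p;4p'
```

```text
tool_pos: [0.6339, -0.0217, 0.1006]
wrist_force: [0.5, 0.2, 0.4]
tool_pos: [0.6341, -0.0217, 0.1003]
wrist_force: [-1.5, 0.4, 3.2]
```

```bash
python3 -m jog '[{"rx":0,"ry":0,"rz":0,"dx":0,"dy":-0.01,"dz":0,"jaw":-1},{"rx":0,"ry":0,"rz":0,"dx":0,"dy":-0.02,"dz":0,"jaw":-1},{"rx":0,"ry":0,"rz":0,"dx":0,"dy":-0.03,"dz":0,"jaw":-1},{"rx":0,"ry":0,"rz":0,"dx":0,"dy":-0.04,"dz":0,"jaw":-1},{"rx":0,"ry":0,"rz":0,"dx":0,"dy":-0.05,"dz":0,"jaw":-1},{"rx":0,"ry":0,"rz":0,"dx":0,"dy":-0.06,"dz":0,"jaw":-1},{"rx":0,"ry":0,"rz":0,"dx":0,"dy":-0.07,"dz":0,"jaw":-1},{"rx":0,"ry":0,"rz":0,"dx":0,"dy":-0.08,"dz":0,"jaw":-1}]'>/dev/null; python3 -c "
from h import *
to(.018,-.03,.1)"
```

```text
tool in box [ 0.0176 -0.0616  0.1002] shift [ 0.0006 -0.0632  0.0004] turn [ 0.0004 -0.0004 -0.0012] F box [-0.12 -3.64  6.03] t 3.9 grip -0.0012523959565447673
```

```bash
python3 -m jog '[{"rx":0,"ry":0,"rz":0,"dx":0,"dy":-0.01,"dz":0,"jaw":-1},{"rx":0,"ry":0,"rz":0,"dx":0,"dy":-0.02,"dz":0,"jaw":-1},{"rx":0,"ry":0,"rz":0,"dx":0,"dy":-0.03,"dz":0,"jaw":-1},{"rx":0,"ry":0,"rz":0,"dx":0,"dy":-0.04,"dz":0,"jaw":-1},{"rx":0,"ry":0,"rz":0,"dx":0,"dy":-0.05,"dz":0,"jaw":-1}]'>/dev/null; python3 -c "
from h import *
to(.018,0,.1)"
python3 -m jog '[{"rx":0,"ry":0,"rz":0,"dx":0,"dy":-0.01,"dz":0,"jaw":-1},{"rx":0,"ry":0,"rz":0,"dx":0,"dy":-0.02,"dz":0,"jaw":-1},{"rx":0,"ry":0,"rz":0,"dx":0,"dy":-0.03,"dz":0,"jaw":-1},{"rx":0,"ry":0,"rz":0,"dx":0,"dy":-0.04,"dz":0,"jaw":-1}]'>/dev/null; python3 -c "
from h import *
to(.018,0,.1)"
python3 -m jog '[{"rx":0,"ry":0,"rz":0,"dx":0,"dy":-0.01,"dz":0,"jaw":-1},{"rx":0,"ry":0,"rz":0,"dx":0,"dy":-0.02,"dz":0,"jaw":-1},{"rx":0,"ry":0,"rz":0,"dx":0,"dy":-0.03,"dz":0,"jaw":-1}]'>/dev/null; python3 -c "
from h import *
to(.018,0,.1)"
```

```text
tool in box [ 0.0176 -0.0366  0.1002] shift [ 0.0005 -0.0732  0.0004] turn [ 0.0004 -0.0004 -0.0012] F box [-0.47 -4.18  4.71] t 4.4 grip -0.0036597316851668055
tool in box [ 0.0173 -0.0159  0.0997] shift [ 0.0014 -0.0319 -0.0005] turn [-0.0001  0.     -0.0011] F box [-0.38  0.65  0.02] t 4.8 grip -0.0018730351713898401
tool in box [ 0.0171 -0.0008  0.0995] shift [ 0.0017 -0.0015 -0.0011] turn [-0.0002  0.0003 -0.0009] F box [0.31 0.13 0.37] t 5.1 grip 9.112792726207784e-05
```

Contact disappeared at y ≈ 0, so the notch is in the middle insert. Now I'll press down in stages.

```bash
python3 -m jog '[{"rx":0,"ry":0,"rz":0,"dx":0.002,"dy":0,"dz":0.004,"jaw":-1},{"rx":0,"ry":0,"rz":0,"dx":0.002,"dy":0,"dz":0.008,"jaw":-1},{"rx":0,"ry":0,"rz":0,"dx":0.002,"dy":0,"dz":0.012,"jaw":-1},{"rx":0,"ry":0,"rz":0,"dx":0.002,"dy":0,"dz":0.012,"jaw":-1}]'|sed -n '2p;4p'
python3 -m jog '[{"rx":0,"ry":0,"rz":0,"dx":0,"dy":0,"dz":0.002,"jaw":-1},{"rx":0,"ry":0,"rz":0,"dx":0,"dy":0,"dz":0.004,"jaw":-1},{"rx":0,"ry":0,"rz":0,"dx":0,"dy":0,"dz":0.004,"jaw":-1}]'|sed -n '2p;4p'
python3 -m jog '[{"rx":0,"ry":0,"rz":0,"dx":0,"dy":0,"dz":0.002,"jaw":-1},{"rx":0,"ry":0,"rz":0,"dx":0,"dy":0,"dz":0.004,"jaw":-1},{"rx":0,"ry":0,"rz":0,"dx":0,"dy":0,"dz":0.004,"jaw":-1}]'|sed -n '2p;4p'; python3 -c "
from h import *
to(.018,0,.088)"
```

```text
tool_pos: [0.6194, 0.077, 0.0937]
wrist_force: [-1.4, -0.8, 1.9]
tool_pos: [0.6195, 0.077, 0.0922]
wrist_force: [-2.1, -0.5, 6.2]
tool_pos: [0.6194, 0.0771, 0.0902]
wrist_force: [-3.2, -0.7, 6.4]
tool in box [ 0.0183 -0.0019  0.0902] shift [-0.0007 -0.0037  0.0045] turn [ 0.0001 -0.     -0.0013] F box [-3.25 -0.2   6.44] t 6.1 grip -0.0006547615243735547
```

```bash
python3 -m jog '[{"rx":0,"ry":0,"rz":0,"dx":0,"dy":0,"dz":0.002,"jaw":-1},{"rx":0,"ry":0,"rz":0,"dx":0,"dy":0,"dz":0.004,"jaw":-1},{"rx":0,"ry":0,"rz":0,"dx":0,"dy":0,"dz":0.006,"jaw":-1},{"rx":0,"ry":0,"rz":0,"dx":0,"dy":0,"dz":0.006,"jaw":-1},{"rx":0,"ry":0,"rz":0,"dx":0,"dy":0,"dz":0.006,"jaw":-1},{"rx":0,"ry":0,"rz":0,"dx":0,"dy":0,"dz":0.006,"jaw":-1},{"rx":0,"ry":0,"rz":0,"dx":0,"dy":0,"dz":0.006,"jaw":-1},{"rx":0,"ry":0,"rz":0,"dx":0,"dy":0,"dz":0.006,"jaw":-1}]'|sed -n '2p;4p'
python3 - <<'E'
from h import *
import cv2
a=optics.get_image("top")[60:270,140:340]; b=optics.get_image("side")[140:350,160:360]
cv2.imwrite("pics/a2.png",cv2.resize(np.hstack([a,b])[:,:,::-1],(800,420),interpolation=cv2.INTER_CUBIC))
E
```

```text
tool_pos: [0.6194, 0.0771, 0.0874]
wrist_force: [-3.5, -0.1, 8.1]
```

View pics/a2.png

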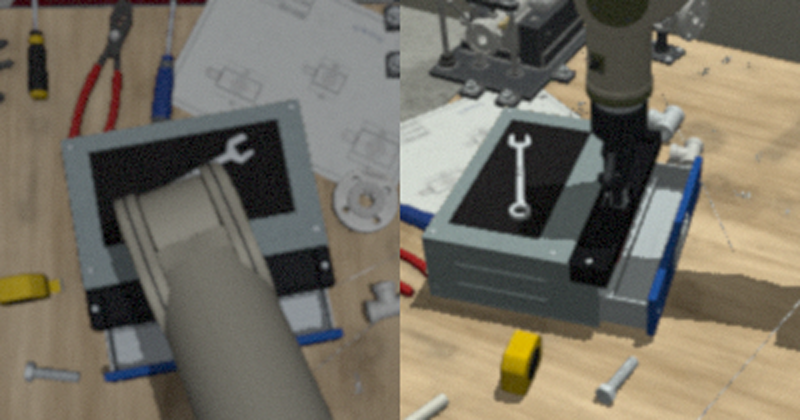

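The drawer has sprung ajar: the blue front runs from (105,377) to (342,333) in the top half. I'll lift out and estimate the opening.

```bash
python3 -m jog '[{"rx":0,"ry":0,"rz":0,"dx":0,"dy":0,"dz":-0.05,"jaw":-1},{"rx":0,"ry":0,"rz":0,"dx":0,"dy":0,"dz":-0.1,"jaw":-1},{"rx":0,"ry":0,"rz":0,"dx":0,"dy":0,"dz":-0.13,"jaw":-1},{"rx":0,"ry":0,"rz":0,"dx":0,"dy":0,"dz":-0.13,"jaw":-1},{"rx":0,"ry":0,"rz":0,"dx":0,"dy":0,"dz":-0.13,"jaw":-1}]'>/dev/null
cat >> h.py <<'E'
def front():
    "box x of the blue front's top, inner edge, from the side and top views"
    import cv2
    for n in("top","side"):
        im=optics.get_image(n); h=cv2.cvtColor(im,cv2.COLOR_RGB2HSV)
        m=cv2.inRange(h,(100,110,40),(125,255,255))
        k,l,st,_=cv2.connectedComponentsWithStats(m)
        P=[]
        for v,u in np.argwhere(m): 
            q=RB.T@(ray(n,(u,v),.076)-[*O,0]); 
            if abs(q[1])<.17 and -.25<q[0]<.02: P.append(q[:2])
        P=np.array(P)
        for lo in np.arange(-.15,.15,.05):
            s=P[(P[:,1]>=lo)&(P[:,1]<lo+.05)]
            if len(s)>4: print(n,"y",round(lo+.025,3),"x max/min",np.percentile(s[:,0],[97,3]).round(4))
E
python3 -c "
from h import *
front(); to(-.037,-.01,.15)"
```

```text
top y -0.125 x max/min [-0.0608 -0.072 ]
top y -0.075 x max/min [-0.0618 -0.0717]
top y 0.075 x max/min [-0.0632 -0.0734]
top y 0.125 x max/min [-0.0623 -0.0732]
side y -0.125 x max/min [-0.0589 -0.0719]
side y -0.075 x max/min [-0.0592 -0.0775]
side y -0.025 x max/min [-0.0606 -0.0784]
side y 0.025 x max/min [-0.0619 -0.0713]
side y 0.075 x max/min [-0.062  -0.0756]
side y 0.125 x max/min [-0.0603 -0.08  ]
tool in box [ 0.0177 -0.0018  0.1503] shift [-0.1094  0.0166  0.0009] turn [ 0.      0.001  -0.0012] F box [-0.04 -0.13 -0.56] t 7.6 grip -0.0014030604535458548
```

Rear face is at x ≈ -0.061 and the gap runs from -0.061 to -0.012. I'll move over the gap centre (-0.037), descend to z ≈ 0.055 and check.

```bash
python3 -m jog '[{"rx":0,"ry":0,"rz":0,"dx":-0.06,"dy":0,"dz":0,"jaw":-1},{"rx":0,"ry":0,"rz":0,"dx":-0.11,"dy":0,"dz":0,"jaw":-1},{"rx":0,"ry":0,"rz":0,"dx":-0.11,"dy":0,"dz":0,"jaw":-1},{"rx":0,"ry":0,"rz":0,"dx":-0.11,"dy":0,"dz":0.04,"jaw":-1},{"rx":0,"ry":0,"rz":0,"dx":-0.11,"dy":0,"dz":0.07,"jaw":-1},{"rx":0,"ry":0,"rz":0,"dx":-0.11,"dy":0,"dz":0.07,"jaw":-1}]'>/dev/null
python3 -c "
from h import *
to(-.037,-.002,.055)"
python3 -m jog '[{"rx":0,"ry":0,"rz":0,"dx":0,"dy":0,"dz":0.02,"jaw":-1},{"rx":0,"ry":0,"rz":0,"dx":0,"dy":0,"dz":0.04,"jaw":-1},{"rx":0,"ry":0,"rz":0,"dx":0,"dy":0,"dz":0.06,"jaw":-1},{"rx":0,"ry":0,"rz":0,"dx":0,"dy":0,"dz":0.08,"jaw":-1},{"rx":0,"ry":0,"rz":0,"dx":0,"dy":0,"dz":0.08,"jaw":-1}]'>/dev/null
python3 -c "
from h import *
to(-.037,-.002,.055)"
```

```text
tool in box [-0.038  -0.0016  0.1139] shift [0.0026 0.0008 0.1177] turn [-0.0002  0.0022 -0.0011] F box [ 0.29  0.2  -0.01] t 8.2 grip -0.0031150622505533815
tool in box [-0.0375 -0.0016  0.0751] shift [0.0012 0.0009 0.0402] turn [-0.0001  0.0012 -0.0012] F box [ 0.17 -0.46  0.49] t 8.7 grip -0.003556142063900357
```

```bash
python3 -m jog '[{"rx":0,"ry":0,"rz":0,"dx":0,"dy":0,"dz":0.02,"jaw":-1},{"rx":0,"ry":0,"rz":0,"dx":0,"dy":0,"dz":0.04,"jaw":-1},{"rx":0,"ry":0,"rz":0,"dx":0,"dy":0,"dz":0.04,"jaw":-1},{"rx":0,"ry":0,"rz":0,"dx":-0.005,"dy":0,"dz":0.04,"jaw":-1},{"rx":0,"ry":0,"rz":0,"dx":-0.01,"dy":0,"dz":0.04,"jaw":-1},{"rx":0,"ry":0,"rz":0,"dx":-0.015,"dy":0,"dz":0.04,"jaw":-1},{"rx":0,"ry":0,"rz":0,"dx":-0.02,"dy":0,"dz":0.04,"jaw":-1},{"rx":0,"ry":0,"rz":0,"dx":-0.025,"dy":0,"dz":0.04,"jaw":-1}]'>/dev/null
python3 -c "
from h import *
to(-.05,-.002,.055)"
python3 -m jog '[{"rx":0,"ry":0,"rz":0,"dx":-0.006,"dy":0,"dz":0,"jaw":-1},{"rx":0,"ry":0,"rz":0,"dx":-0.012,"dy":0,"dz":0,"jaw":-1},{"rx":0,"ry":0,"rz":0,"dx":-0.018,"dy":0,"dz":0,"jaw":-1},{"rx":0,"ry":0,"rz":0,"dx":-0.024,"dy":0,"dz":0,"jaw":-1},{"rx":0,"ry":0,"rz":0,"dx":-0.03,"dy":0,"dz":0,"jaw":-1},{"rx":0,"ry":0,"rz":0,"dx":-0.036,"dy":0,"dz":0,"jaw":-1},{"rx":0,"ry":0,"rz":0,"dx":-0.042,"dy":0,"dz":0,"jaw":-1},{"rx":0,"ry":0,"rz":0,"dx":-0.048,"dy":0,"dz":0,"jaw":-1}]'>/dev/null
python3 -c "
from h import *
to(-.129,-.002,.055)"
```

```text
tool in box [-0.049  -0.0016  0.0571] shift [-0.002   0.0008  0.0042] turn [ 0.0001 -0.0004 -0.0012] F box [ 2.11  0.16 -0.09] t 9.5 grip 0.005237438728811356
tool in box [-0.0733 -0.0015  0.0568] shift [-0.1113  0.0013  0.0036] turn [ 0.      0.     -0.0012] F box [ 2.65 -1.15  1.02] t 10.3 grip 0.0034214089844433054
```

```bash
python3 -m jog '[{"rx":0,"ry":0,"rz":0,"dx":-0.007,"dy":0,"dz":0,"jaw":-1},{"rx":0,"ry":0,"rz":0,"dx":-0.014,"dy":0,"dz":0,"jaw":-1},{"rx":0,"ry":0,"rz":0,"dx":-0.021,"dy":0,"dz":0,"jaw":-1},{"rx":0,"ry":0,"rz":0,"dx":-0.028,"dy":0,"dz":0,"jaw":-1},{"rx":0,"ry":0,"rz":0,"dx":-0.035,"dy":0,"dz":0,"jaw":-1},{"rx":0,"ry":0,"rz":0,"dx":-0.042,"dy":0,"dz":0,"jaw":-1},{"rx":0,"ry":0,"rz":0,"dx":-0.049,"dy":0,"dz":0,"jaw":-1},{"rx":0,"ry":0,"rz":0,"dx":-0.056,"dy":0,"dz":0,"jaw":-1}]'>/dev/null
python3 -c "
from h import *
to(-.129,-.002,.055)"
python3 -m jog '[{"rx":0,"ry":0,"rz":0,"dx":-0.006,"dy":0,"dz":0,"jaw":-1},{"rx":0,"ry":0,"rz":0,"dx":-0.012,"dy":0,"dz":0,"jaw":-1},{"rx":0,"ry":0,"rz":0,"dx":-0.018,"dy":0,"dz":0,"jaw":-1},{"rx":0,"ry":0,"rz":0,"dx":-0.024,"dy":0,"dz":0,"jaw":-1},{"rx":0,"ry":0,"rz":0,"dx":-0.030,"dy":0,"dz":0,"jaw":-1},{"rx":0,"ry":0,"rz":0,"dx":-0.036,"dy":0,"dz":0,"jaw":-1},{"rx":0,"ry":0,"rz":0,"dx":-0.042,"dy":0,"dz":0,"jaw":-1}]'>/dev/null
python3 -c "
from h import *
to(-.129,-.002,.055); front()"
```

```text
tool in box [-0.1014 -0.0014  0.0568] shift [-0.0552  0.0013  0.0035] turn [ 0.      0.     -0.0012] F box [ 1.   -1.73 -0.69] t 11.1 grip 0.0006681150276440258
tool in box [-0.1223 -0.0013  0.0568] shift [-0.0133  0.0013  0.0036] turn [ 0.     -0.     -0.0012] F box [ 1.85 -0.46 -0.51] t 11.8 grip 0.0020120675615306455
top y -0.125 x max/min [-0.1346 -0.1435]
top y -0.075 x max/min [-0.1351 -0.1434]
top y 0.075 x max/min [-0.1372 -0.1444]
top y 0.125 x max/min [-0.1363 -0.1452]
side y -0.125 x max/min [-0.1315 -0.1449]
side y -0.075 x max/min [-0.1317 -0.148 ]
side y -0.025 x max/min [-0.1323 -0.1481]
side y 0.025 x max/min [-0.1342 -0.1447]
side y 0.075 x max/min [-0.1357 -0.1473]
side y 0.125 x max/min [-0.1353 -0.1502]
```

About 6 mm to go. I'll creep until the stop shows as a force rise.

```bash
python3 -m jog '[{"rx":0,"ry":0,"rz":0,"dx":-0.004,"dy":0,"dz":0,"jaw":-1},{"rx":0,"ry":0,"rz":0,"dx":-0.008,"dy":0,"dz":0,"jaw":-1},{"rx":0,"ry":0,"rz":0,"dx":-0.010,"dy":0,"dz":0,"jaw":-1}]'>/dev/null
python3 -c "
from h import *
to(-.129,-.002,.055)"
python3 -m jog '[{"rx":0,"ry":0,"rz":0,"dx":-0.002,"dy":0,"dz":0,"jaw":-1},{"rx":0,"ry":0,"rz":0,"dx":-0.004,"dy":0,"dz":0,"jaw":-1}]'>/dev/null
python3 -c "
from h import *
to(-.129,-.002,.055)"
python3 -m jog '[{"rx":0,"ry":0,"rz":0,"dx":-0.002,"dy":0,"dz":0,"jaw":-1},{"rx":0,"ry":0,"rz":0,"dx":-0.003,"dy":0,"dz":0,"jaw":-1}]'>/dev/null
python3 -c "
from h import *
to(-.129,-.002,.055)"
```

```text
tool in box [-0.1246 -0.001   0.0574] shift [-0.0089  0.0019  0.0048] turn [-0.0003 -0.0028 -0.001 ] F box [14.5   0.29 -9.61] t 12.2 grip 0.0050801583117643274
tool in box [-0.1246 -0.001   0.058 ] shift [-0.0089  0.0021  0.0059] turn [-0.0005 -0.0048 -0.001 ] F box [ 23.33  -0.25 -14.97] t 12.4 grip -0.003932755029061551
tool in box [-0.1246 -0.0009  0.0584] shift [-0.0088  0.0022  0.0066] turn [-0.0006 -0.0063 -0.001 ] F box [ 29.28   0.12 -19.77] t 12.6 grip -0.002456592256107015
```

The stop is reached. I'll back off the front, then lift clear.

```bash
python3 -m jog '[{"rx":0,"ry":0,"rz":0,"dx":0.01,"dy":0,"dz":0,"jaw":-1},{"rx":0,"ry":0,"rz":0,"dx":0.02,"dy":0,"dz":0,"jaw":-1},{"rx":0,"ry":0,"rz":0,"dx":0.035,"dy":0,"dz":0,"jaw":-1},{"rx":0,"ry":0,"rz":0,"dx":0.035,"dy":0,"dz":0,"jaw":-1},{"rx":0,"ry":0,"rz":0,"dx":0.035,"dy":0,"dz":0,"jaw":-1}]'>/dev/null
python3 -c "
from h import *
to(-.11,-.002,.2)"
python3 -m jog '[{"rx":0,"ry":0,"rz":0,"dx":0.035,"dy":0,"dz":-0.04,"jaw":-1},{"rx":0,"ry":0,"rz":0,"dx":0.035,"dy":0,"dz":-0.1,"jaw":-1},{"rx":0,"ry":0,"rz":0,"dx":0.035,"dy":0,"dz":-0.2,"jaw":-1},{"rx":0,"ry":0,"rz":0,"dx":0.035,"dy":0,"dz":-0.3,"jaw":-1},{"rx":0,"ry":0,"rz":0,"dx":0.035,"dy":0,"dz":-0.3,"jaw":-1},{"rx":0,"ry":0,"rz":0,"dx":0.035,"dy":0,"dz":-0.3,"jaw":-1}]'>/dev/null
python3 -c "
from h import *
to(-.11,-.002,.2)"
```

```text
tool in box [-0.1133 -0.0012  0.0566] shift [ 0.0064  0.0015 -0.2869] turn [-0.0001  0.0004 -0.0011] F box [ 0.22  0.1  -0.66] t 13.1 grip -0.0011989370869839899
tool in box [-0.0953 -0.0014  0.2078] shift [-0.0294  0.0012  0.0156] turn [ 0.0004 -0.001  -0.0013] F box [ 0.39 -0.1  -0.03] t 13.7 grip 0.00020083395807484996
```

```bash
python3 -m jog '[{"rx":0,"ry":0,"rz":0,"dx":-0.1,"dy":0.1,"dz":0,"jaw":-1},{"rx":0,"ry":0,"rz":0,"dx":-0.1,"dy":0.2,"dz":0,"jaw":-1},{"rx":0,"ry":0,"rz":0,"dx":-0.1,"dy":0.3,"dz":0,"jaw":-1},{"rx":0,"ry":0,"rz":0,"dx":-0.1,"dy":0.4,"dz":0,"jaw":-1},{"rx":0,"ry":0,"rz":0,"dx":-0.1,"dy":0.5,"dz":0,"jaw":-1},{"rx":0,"ry":0,"rz":0,"dx":-0.1,"dy":0.6,"dz":0,"jaw":-1},{"rx":0,"ry":0,"rz":0,"dx":-0.1,"dy":0.6,"dz":0,"jaw":-1},{"rx":0,"ry":0,"rz":0,"dx":-0.1,"dy":0.6,"dz":0,"jaw":-1}]'>/dev/null
python3 - <<'E'
from h import *
import cv2
to(0,0,.2); front()
a=optics.get_image("top")[60:270,140:340]; b=optics.get_image("side")[140:350,160:360]
cv2.imwrite("pics/a3.png",cv2.resize(np.hstack([a,b])[:,:,::-1],(800,420),interpolation=cv2.INTER_CUBIC))
E
```

```text
tool in box [-0.1481 -0.3035  0.2047] shift [ 0.292  -0.6091  0.0094] turn [-0.0007  0.0014 -0.0033] F box [-0.3   1.23 -0.54] t 14.5 grip 0.0010183942596964967
top y -0.125 x max/min [-0.1379 -0.146 ]
top y -0.075 x max/min [-0.1373 -0.1465]
top y -0.025 x max/min [-0.1377 -0.1464]
top y 0.025 x max/min [-0.1378 -0.1468]
top y 0.075 x max/min [-0.1383 -0.147 ]
top y 0.125 x max/min [-0.1382 -0.1473]
side y -0.125 x max/min [-0.1356 -0.1456]
side y -0.075 x max/min [-0.1351 -0.1495]
side y -0.025 x max/min [-0.1359 -0.1501]
side y 0.025 x max/min [-0.1359 -0.1461]
side y 0.075 x max/min [-0.1362 -0.1496]
side y 0.125 x max/min [-0.1366 -0.1506]
```

View pics/a3.png

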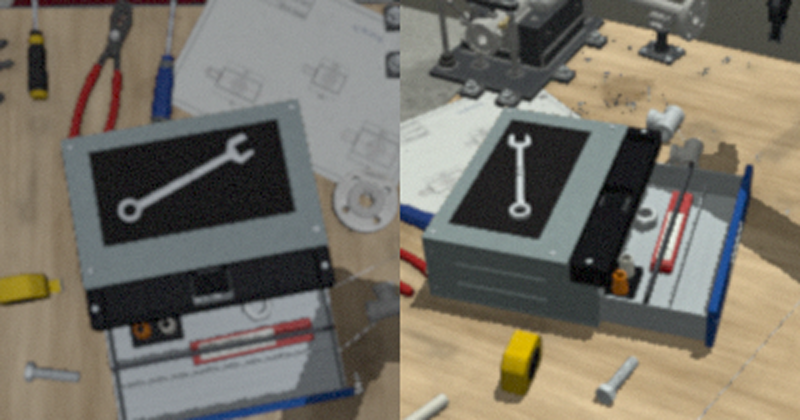

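The drawer is out to its stop. The electrode box (250,342), nut (257,300), spanner and bench items are in place, and the arm is clear. I'm handing the job in.

```bash
python3 -m jog '[{"rx":0,"ry":0,"rz":0,"dx":0,"dy":0,"dz":0,"jaw":-1},{"rx":0,"ry":0,"rz":0,"dx":0,"dy":0,"dz":0,"jaw":-1}]' >/dev/null; python3 -c "
from rig import job
print(job.close_job())"
```

```text
the job is handed in; nothing more can be done
None
```

I found the notch by touch in the middle insert, pressed the catch so the drawer sprang ajar, and drew it out to its stop with a fingertip; the last picture shows the other items undisturbed, and I handed in with the arm clear after about 15 s.

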